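# Fit and lock a tab-locked gas filter cartridge

## Robot

A 6-joint arm with a two-finger parallel gripper is mounted at the origin on a cart in front of the work surface, level with it; the furniture and walls round the work are solid. World frame = base frame: x ahead of the robot, y to its left, z up, the work surface at z = 0. Lengths are in m, angles in rad, forces in N, time in s.
With the tool pointing down it reaches from about 0.35 to 1 m from the base axis. Payload 7.1 kg.
Tool frame: the origin (TCP) lies between the finger pads; the fingertips stand 22 mm ahead of it and the grasp point (between the pads) lies 3 mm ahead of it; z points along the fingers, y is the line along which they close (so a half turn about z gives the same grasp; the last joint's range is limited). The gripper opens to 85 mm and grips with 20 to 120 N. Pads are 22 mm wide; open, the fingers measure 114 mm over their backs; the gripper's body (76 mm by 85 mm) begins 54 mm behind the grasp point. The pads swing forward as they close: fully open they stand 13 mm farther back than shut.
Start: joints at [1.258, 0.423, 1.63, -0, 1.089, -0.019], TCP at [0.181, 0.598, 0.253] pointing down, gripper open.
Joint ranges: [-3, 3], [-0.9, 2.11], [0.09, 2.58], [-1.31, 4.45], [0.11, 2.69], [-2.54, 2.54]. Speed limits (rad/s): [2.39, 2.39, 3.01, 3.14, 3.14, 3.14].

## Interface

Orientations are given as a rotation vector (axis times angle).
In Python, from rig import manip gives the robot as it stands. The module is installed in compiled form; this text tells all that it offers. Calls block until the motion is done:
- manip.move_to(position, orientation): joint-space move of the TCP to a pose.
- manip.servo_line(position, orientation=None, rate=0.15): straight line of the TCP; orientation=None keeps the orientation; rate is the mean speed in m/s.
- manip.set_joints(angles): joint-space move.
- manip.command_gripper(opening, f_grip=None): finger opening in m; f_grip is the grip in N (None keeps the last); returns when the fingers have stopped.
- manip.hold(seconds).
- manip.solve_ik(position, orientation): joint angles nearest the present ones, or None.
- manip.camera(name): name is "scene" or "top"; returns a dict with "image" (400x640x3 uint8, red, green, blue), "fx", "fy", "cx", "cy" (pixels), "cam_to_world" (4x4, takes a point from camera to world coordinates). Camera axes: x right, y down, z forward; pixel columns grow to the right and rows downward; lengths in m; the calibration is good to about 2 mm. A picture is of the moment at which its call begins. There is no depth.
A pose or a line that the arm cannot do raises manip.IKError and nothing moves.
- manip.sign_off(): hands the job in; it is judged then, once.
Readings, each from a call of its own:
- manip.get_time(): time.
- manip.get_joint_positions(): joint angles.
- manip.get_joint_vel(): joint speeds.
- manip.get_tau(): joint torques, N m.
- manip.get_position(): TCP position.
- manip.get_ee_rot(): TCP orientation.
- manip.get_contact_force(): force on the tool from outside, world axes, zero at the start.
- manip.get_torque(): the same for the moment, N m.
- manip.get_width(): finger opening in m.
- manip.get_grip_force(): force on a finger pad.
Only numpy, scipy, OpenCV 4.12 (cv2) and the standard library are available. Lean on these libraries where they do the work, as an engineer would, in place of code of your own. Each camera call takes 0.05 s, during which the arm holds its last target. There are 200 camera calls.

## Task

Fit the new filter cartridge standing in the blue tray into the gas filter housing: hold it by the two orange tabs of its cap and keep them squeezed together while you lower it into the neck, press it down against the seal and turn the cap clockwise as far as it will go, then let the tabs spring out into the lock notches. Do not force the housing down or wrench it round on its rubber mount, and leave the brown bottle, the culture dishes and the tweezers where they are.

Things in the scene. Friction and masses are not known exactly. Their poses are not given: they have to be found in the camera images.
- cap: filter cartridge, loose, about 0.13 kg: white pleated element (44 mm diameter, 40 mm long) under a dark round cap of 60 mm diameter, whose lower edge is bevelled and whose flat shoulder, 53 mm across, lies 40 mm above the origin. Origin: centre of the element's underside, z up. Orange tabs stand on the cap at +y and -y, locking lugs stick out at +x and -x. Half a turn gives the same cap
- deck (a point): centre of the cap's flat top (deck), 58 mm above the cartridge's origin. White lines on the deck point to the lugs
- lug (a point): outer end of the +x lug, at mid-height, 35 mm from the cap's axis (the -x lug is its mirror image): each lug is 13 mm wide and 5 mm thick, its top 6 mm and its underside 11 mm below the deck
- tab_a (a joint): orange tab at +y of the cap: upright plate 22 mm wide, 6 mm thick, its top 26 mm above the deck. 0 = sprung out, outer face 27 mm from the axis; 0.0055 m = pressed fully in, against its stop. Its spring pushes out with 4 N at 0, 12 N fully in. It carries a nose 9 mm wide, 1 to 5 mm below the deck, that reaches 35 mm from the axis at 0 and is drawn inside the cap when fully in
- tab_b (a joint): the same for the tab at -y of the cap. Over the outer faces the pair measures 54 mm sprung out and 43 mm fully in; a hub between them stands 9 mm above the deck
- neck (a point): centre of the top face of the white housing's neck, 100 mm above the bench; z up, y along the gas ports; moves with the housing. The top 6 mm are a dark steel lock ring, bore 62 mm, with two 16 mm wide entry gaps for the lugs (white marks), roughly on the +x and -x sides: it was clamped by hand, so they may be turned up to 0.26 rad either way from x (not measured: see or feel for them)
- seal_face (a point): point on the housing's axis 14 mm below point neck, level with the top of the sprung rubber seal at rest. The cap's shoulder meets it with the deck 4 mm above the neck; it pushes up with 5 N there, 13 N with the deck level with the neck and 17 N at its limit 2 mm lower. If the lugs miss the gaps they rest on the ring, the deck 11 mm above the neck
- port (a point): end of the housing's white gas port, 62 mm from its axis at +y, 42 mm above the bench (a blue one on the far side, at -y). Locking: once the deck is level with the neck or lower the lugs are under the ring and the cap turns clockwise (from above) 45 degrees from the gaps to a stop, rubbing with 0.05 to 0.15 N m; there the noses face two 12 mm wide lock notches (green marks) and snap out if let go
- mount_twist (a joint): turn of the housing on its rubber mount about the vertical, rad, positive anticlockwise from above, 0 at rest, springs back; stiffness 2 N m/rad. Beyond 0.2 either way is wrenching it
- mount_sink (a joint): how far the housing is pushed down on its rubber mount, m, about 0 at rest, springs back; stiffness 8 N/mm. Beyond 0.005 (40 N) is forcing it
- filter_base: fixed aluminium plate 104 (x) by 92 (y) by 8 mm under the rubber mount and housing; origin at the centre of its underside, on the housing's axis. The housing is 87 mm across at the neck; two ears of the ring reach 51 mm from the axis
- tray: fixed shallow blue plastic tray 134 x 103 x 15 mm in which the cartridge stands, floor 2.5 mm thick; origin at the centre of its underside, x along the long side
- hyal: loose brown reagent bottle with red cap, 33 mm diameter, 63 mm high, between tray and housing; origin at the centre of its underside
- dish_d: loose clear culture dish, 63 mm diameter, 16 mm high; origin at the centre of its underside
- dish_e: loose pink culture dish, 57 mm diameter, 16 mm high; origin at the centre of its underside
- tweezers: loose fine tweezers, 118 x 12 x 9 mm, lying on the bench; origin at the centre of the underside, y along their length
Not all that is in view belongs to the job. Leave any yellow look-alike of the cap alone.

How it is judged:
By the outcome, as a careful person would: the job done as asked, in the order asked, and still so for the second after the job is handed in, with the robot touching nothing.
It also fails if it takes over 61 s, if anything falls off the work surface, if the arm or the gripper's body presses on something with over 40 N, if the wrist force passes 120 N, or if a joint passes its speed limit or range.

## Working session

There is one attempt and no reset: what is moved stays moved. The work goes in short steps, each a Python script; the robot and the scene stay as the last script left them, time stands still between calls to the robot, and variables do not carry over. Pictures are saved under pics/ and viewed, at most 10 in all, crops included, and the job is handed in when it is done.

```bash
mkdir -p pics
cat > h.py <<'E'
import numpy as np, cv2
from rig import manip
def grab(n,f):
    c=manip.camera(n); cv2.imwrite(f"pics/{f}.png",c["image"][:,:,::-1]); np.save(f"pics/{f}.npy",c,allow_pickle=True); return c
def load(f): return np.load(f"pics/{f}.npy",allow_pickle=True).item()
def ray(c,u,v):
    T=np.array(c["cam_to_world"]); d=T[:3,:3]@[(u-c["cx"])/c["fx"],(v-c["cy"])/c["fy"],1.]
    return T[:3,3],d
def onz(c,u,v,z):
    o,d=ray(c,u,v); return o+d*(z-o[2])/d[2]
def proj(c,p):
    T=np.array(c["cam_to_world"]); q=T[:3,:3].T@(np.array(p)-T[:3,3]); return np.array([c["fx"]*q[0]/q[2]+c["cx"],c["fy"]*q[1]/q[2]+c["cy"]])
E
python3 - <<'E'
from h import *
for n in("scene","top"):
    c=grab(n,n+"0"); print(n,c["fx"],c["cx"],c["cy"],np.round(c["cam_to_world"],3).tolist())
print(manip.get_time(),manip.get_ee_rot(),manip.get_width())
E
```

```text
scene 392.19681054597254 312.65545613776936 195.73913432596262 [[-0.462, -0.501, 0.731, -0.117], [-0.887, 0.268, -0.377, 0.353], [-0.007, -0.823, -0.568, 0.566], [0.0, 0.0, 0.0, 1.0]]
top 479.7392754911058 320.79461388586856 203.3410186651785 [[-0.028, -0.996, 0.083, 0.467], [-1.0, 0.028, -0.001, 0.023], [-0.002, -0.083, -0.997, 1.194], [0.0, 0.0, 0.0, 1.0]]
0.1 [-4.59726567e-01 -3.10754532e+00  2.16860317e-03] 0.08526162268919588
```

View pics/scene0.png

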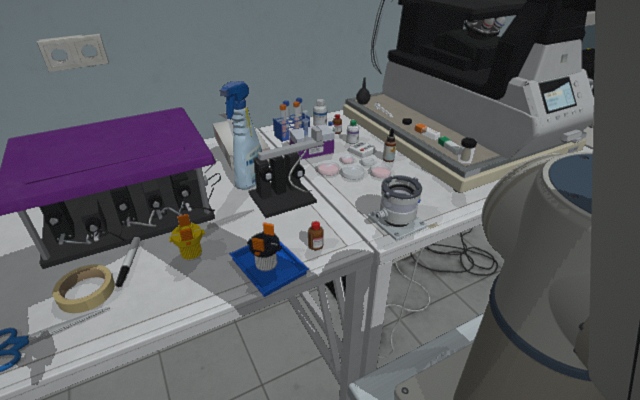

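View pics/top0.png

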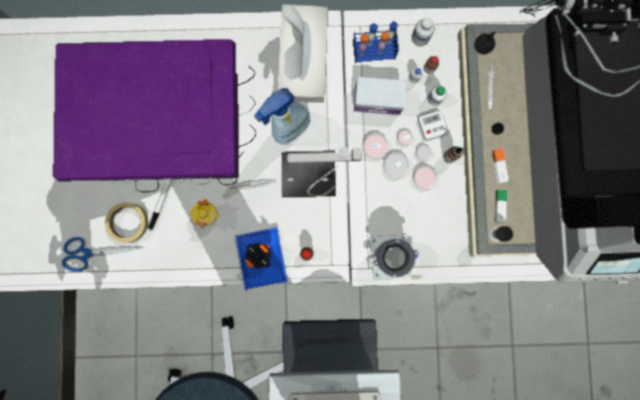

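Two things could pass for the cartridge. One is the yellow cap at scene (187,238) / top (203,212), which is the look-alike. The other is the dark cap with orange tabs in the blue tray at scene (264,248) / top (259,255), and that is my choice. The housing is at scene (401,200) / top (395,256). The bottle is at top (307,254). Next, one close composite crop to check this.

Run:
```python
from h import *
s=load("scene0")["image"][:,:,::-1]; t=load("top0")["image"][:,:,::-1]
def cr(i,u,v,w,h,k): return cv2.resize(i[v:v+h,u:u+w],None,fx=k,fy=k,interpolation=cv2.INTER_CUBIC)
a=np.hstack([cr(t,229,225,66,50,6)[:300,:396],cr(t,362,230,66,50,6)[:300,:396]])
b=np.hstack([cr(s,231,215,66,50,6)[:300,:396],cr(s,368,172,66,50,6)[:300,:396]])
cv2.imwrite("pics/crop1.png",np.vstack([a,b]))
```

```text
(no output)
```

View pics/crop1.png

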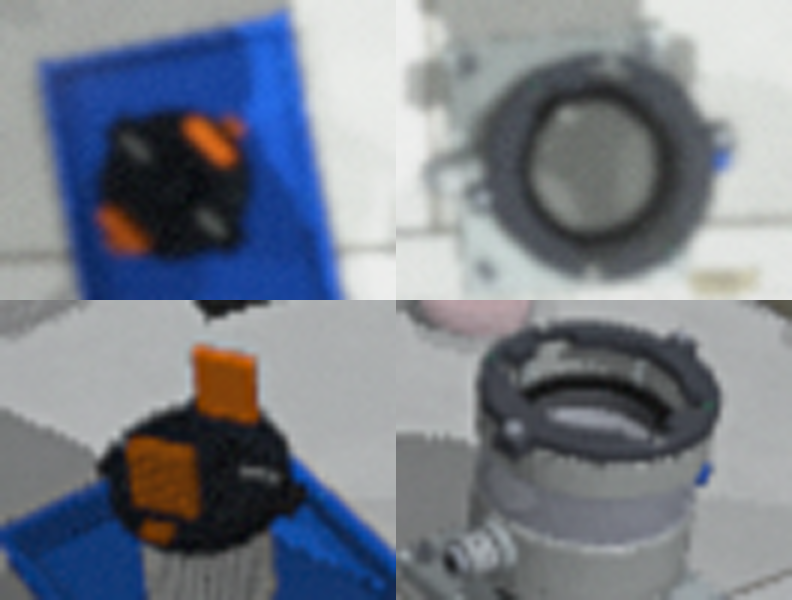

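The crop confirms the choice: a dark cap with two orange tabs and white deck lines in the blue tray. In the top view the lines are at about (252,250) and (264,262), so the cap yaw is about 45°. The ring's white gap marks are at about (465,241) and (461,275) in the top view.

```bash
cat > meas.py <<'E'
from h import *
def blobs(m,mina=2):
    n,l,st,ce=cv2.connectedComponentsWithStats(m.astype(np.uint8),connectivity=8)
    return [(st[i,4],ce[i]) for i in range(1,n) if st[i,4]>=mina]
if __name__=="__main__":
    c=load("top0"); K=6
    im=c["image"]; hsv=cv2.cvtColor(im,cv2.COLOR_RGB2HSV)
    # cap region
    u0,v0,u1,v1=243,238,275,272
    sub=im[v0:v1,u0:u1].astype(int); h=hsv[v0:v1,u0:u1]
    org=(h[...,0]<18)&(h[...,1]>120)&(h[...,2]>100)
    for a,ce in blobs(org): print("org",a,ce+[u0,v0],onz(c,*(ce+[u0,v0]),.0865))
    g=sub.min(2); w=(g>50)&(h[...,1]<110)
    for a,ce in blobs(w,1):
        p=ce+[u0,v0]
        if abs(p-[258,255.8]).max()<10: print("wh",a,p,onz(c,*p,.0605))
    # ring
    u0,v0,u1,v1=370,232,425,282
    up=cv2.resize(im[v0:v1,u0:u1],None,fx=K,fy=K,interpolation=cv2.INTER_CUBIC); g=cv2.cvtColor(up,cv2.COLOR_RGB2GRAY)
    m=(g<100).astype(np.uint8); m=cv2.morphologyEx(m,cv2.MORPH_OPEN,np.ones((9,9)))
    cs,hi=cv2.findContours(m,cv2.RETR_CCOMP,cv2.CHAIN_APPROX_NONE)
    tou=lambda p:(np.array(p)+.5)/K-.5+[u0,v0]
    for k,q in enumerate(cs):
        if cv2.contourArea(q)>3000:
            e=cv2.fitEllipse(q); ce=tou(e[0]); print("ring",hi[0][k][3],ce,np.array(e[1])/K,onz(c,*ce,.1))
    # unwrap ring brightness by angle about centre at z=.1
    s=load("scene0")
    np.set_printoptions(precision=4,suppress=True,linewidth=200)
    import sys
    cv2.imwrite("pics/ringmask.png",m*255)
E
python3 meas.py
```

```text
org 44 [263.93181818 247.88636364] [0.46018721 0.15570393 0.0865    ]
org 28 [248.75       263.35714286] [0.42582403 0.19115679 0.0865    ]
wh 9 [251. 249.] [0.45826137 0.18930068 0.0605    ]
wh 10 [263.5 261.5] [0.42822436 0.16041241 0.0605    ]
ring -1 [394.85173543 257.00355784] [34.82255046 38.64964294] [ 0.43143995 -0.14229338  0.1       ]
ring 0 [394.39082336 257.29434967] [19.66634369 20.29814657] [ 0.43081407 -0.14122261  0.1       ]
```

Run:
```python
from h import *
from meas import blobs
np.set_printoptions(precision=4,suppress=True)
# scene: cap white line + orange ; ring marks
s=load("scene0"); t=load("top0")
def unwrap(c,ctr,z,r0,r1,n=720,nr=40):
    th=np.linspace(-np.pi,np.pi,n,endpoint=False); r=np.linspace(r0,r1,nr)
    P=np.array([[proj(c,[ctr[0]+q*np.cos(a),ctr[1]+q*np.sin(a),z]) for a in th] for q in r]).astype(np.float32)
    return cv2.remap(c["image"],P[...,0],P[...,1],cv2.INTER_CUBIC)
ctr=[.4312,-.1418]
rows=[]
for c in(t,s):
    rows.append(cv2.resize(unwrap(c,ctr,.1,.022,.056),(720,130)))
rows+= [cv2.resize(unwrap(c,[.4432,.1749],.0605,.0,.036),(720,130)) for c in(t,s)]
out=np.vstack(rows)[:,:,::-1].copy()
for k in range(0,720,60): cv2.line(out,(k,0),(k,out.shape[0]),(0,255,255),1); cv2.putText(out,str(k//2-180),(k,12),0,.4,(0,0,255),1)
cv2.imwrite("pics/unw.png",out)
```

```text
(no output)
```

View pics/unw.png

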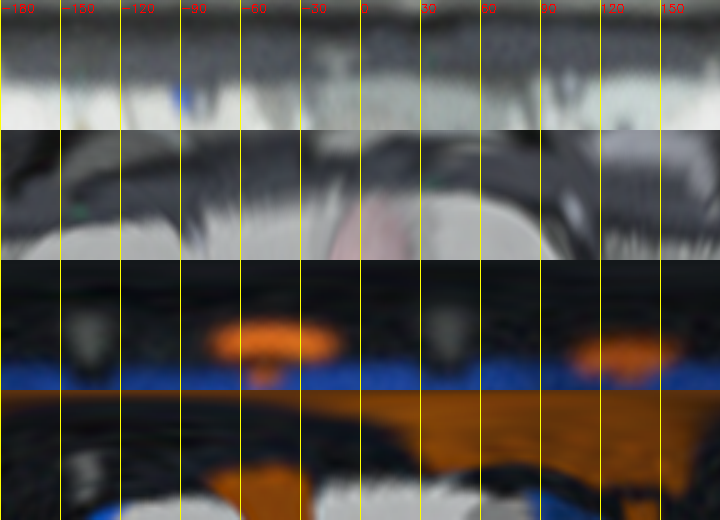

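The cap yaw is about 44°. On the ring, the white marks are near −12° and 174°, and the green notch marks near −140° and 37°. Midpoints of opposite marks give the ring centre and angle.

Run:
```python
from h import *
np.set_printoptions(precision=4,suppress=True)
s=load("scene0"); t=load("top0")
for n,c,(u0,v0,u1,v1) in(("scene",s,(372,172,428,210)),("top",t,(372,236,420,280))):
    im=c["image"][v0:v1,u0:u1].astype(float)
    gr=im[...,1]-np.maximum(im[...,0],im[...,2])
    ys,xs=np.unravel_index(np.argsort(-gr.ravel())[:10],gr.shape)
    print(n,[(x+u0,y+v0,gr[y,x]) for x,y in zip(xs,ys)])
    m=(gr>max(4,gr.max()*.3))
    nn,l=cv2.connectedComponents(m.astype(np.uint8))
    for i in range(1,nn):
        y,x=np.where(l==i); w=gr[y,x]; 
        if w.sum()>12: p=[(x*w).sum()/w.sum()+u0,(y*w).sum()/w.sum()+v0]; print("  green",w.sum(),p,onz(c,*p,.1))
# top: white marks on dark ring
g=cv2.cvtColor(t["image"],cv2.COLOR_RGB2GRAY)
print(g[236:246,386:408]); print(g[270:282,384:404])
# cap white line in scene + top joined with weights
for n,c,(u0,v0,u1,v1) in(("scene",s,(268,238,284,250)),):
    print(cv2.cvtColor(c["image"],cv2.COLOR_RGB2GRAY)[v0:v1,u0:u1])
```

```text
scene [(np.int64(420), np.int64(189), np.float64(7.0)), (np.int64(419), np.int64(189), np.float64(4.0)), (np.int64(408), np.int64(187), np.float64(3.0)), (np.int64(391), np.int64(187), np.float64(2.0)), (np.int64(397), np.int64(186), np.float64(2.0)), (np.int64(405), np.int64(204), np.float64(2.0)), (np.int64(410), np.int64(186), np.float64(2.0)), (np.int64(405), np.int64(203), np.float64(2.0)), (np.int64(400), np.int64(203), np.float64(2.0)), (np.int64(410), np.int64(189), np.float64(2.0))]
top [(np.int64(388), np.int64(259), np.float64(7.0)), (np.int64(401), np.int64(262), np.float64(7.0)), (np.int64(392), np.int64(249), np.float64(6.0)), (np.int64(389), np.int64(265), np.float64(6.0)), (np.int64(389), np.int64(259), np.float64(6.0)), (np.int64(401), np.int64(264), np.float64(6.0)), (np.int64(397), np.int64(253), np.float64(6.0)), (np.int64(401), np.int64(259), np.float64(6.0)), (np.int64(384), np.int64(279), np.float64(6.0)), (np.int64(394), np.int64(257), np.float64(5.0))]
  green 15.0 [np.float64(410.0), np.float64(239.0)] [ 0.4712 -0.1784  0.1   ]
  green 25.0 [np.float64(417.6
[... 2749 characters left out ...]
  25  47 139 174 175 174 173]
 [ 16  19  18  18  20  26  28  22  32  27  37 114 170 179 175 175]
 [ 17  25  16  26  25  18  23  17  31  25  29  72 126 163 176 176]
 [ 12  23  25  45  35  33  34  28  26  19  23  46  84 122 163 178]
 [ 27  25  33  80  92  90  86  59  50  33  21  38  68  84 124 165]
 [ 23  20  27  52  58  60  67  65  87  55  29  30  60  72  86 126]
 [ 24  23  23  29  26  25  33  43  57  42  14  22  41  44  63  82]
 [ 22  20  19  23  28  21  19  27  25  24  16  25  25  22  52  61]
 [ 22  25  24  24  25  22  25  18  20  19  12  25  26  25  42  50]
 [ 21  20  25  30  19  19  24  20  16  24  19  24  17  24  31  39]
 [ 22  21  25  24  19  23  20  21  20  21  22  22  26  46  46  35]]
```

```bash
cat >> h.py <<'E'
from scipy.spatial.transform import Rotation as Ro
def ori(psi):
    y=np.array([-np.sin(psi),np.cos(psi),0]); z=np.array([0,0,-1.]); return Ro.from_matrix(np.c_[np.cross(y,z),y,z]).as_rotvec()
def st(tag=""):
    print(tag,"t%.2f"%manip.get_time(),"p",np.round(manip.get_position(),4),"F",np.round(manip.get_contact_force(),1),"M",np.round(manip.get_torque(),2),"w%.4f g%.0f"%(manip.get_width(),manip.get_grip_force()))
E
python3 - <<'E'
from h import *
from scipy.optimize import least_squares
np.set_printoptions(precision=4,suppress=True)
t=load("top0"); g=cv2.cvtColor(t["image"],cv2.COLOR_RGB2GRAY).astype(np.float32)
c0=np.array([.4312,-.1418]); pts=[]
for d in range(-180,180,4):
    if 60<abs(d)<115 or abs(d+7)<14 or abs(abs(d)-176)<12: continue
    a=np.radians(d); r=np.linspace(.037,.050,60)
    P=np.array([proj(t,[c0[0]+q*np.cos(a),c0[1]+q*np.sin(a),.1]) for q in r]).astype(np.float32)
    v=cv2.remap(g,P[:,:1],P[:,1:],cv2.INTER_LINEAR).ravel(); k=np.where(v>105)[0]
    if len(k): pts.append([c0[0]+r[k[0]]*np.cos(a),c0[1]+r[k[0]]*np.sin(a)])
pts=np.array(pts)
f=least_squares(lambda p:np.hypot(*(pts-p[:2]).T)-p[2],[*c0,.0435],loss="soft_l1",f_scale=.0007)
print("circle",f.x,len(pts))
a=onz(t,397.2,240.5,.1);b=onz(t,394.1,275,.1);print("marks",(a+b)/2,np.arctan2(*(a-b)[1::-1]),np.linalg.norm(a-b))
C=[.4432,.1749]
for off in(0,np.pi,-np.pi):
    for xy,ps in((C,.770),([.431,-.142],-.12),([.431,-.142],-1.1)):
        q=manip.solve_ik([*xy,.0855],ori(ps+off)); print(off,ps,q)
E
```

```text
circle [ 0.432  -0.1429  0.042 ] 50
marks [ 0.4298 -0.144   0.1   ] -0.13075248004270376 0.07815331175750771
0 0.77 [ 0.3509  0.4929  2.0486 -0.      0.6    -1.9899]
0 -0.12 [-0.3445  0.4718  2.0969  0.      0.5729 -1.7953]
0 -1.1 [-0.3445  0.4718  2.0969 -0.      0.5729 -0.8153]
3.141592653589793 0.77 [ 0.3509  0.4929  2.0486 -0.      0.6     1.1517]
3.141592653589793 -0.12 [-0.3445  0.4718  2.0969 -0.      0.5729  1.3463]
3.141592653589793 -1.1 [-0.3445  0.4718  2.0969 -0.      0.5729  2.3263]
-3.141592653589793 0.77 [ 0.3509  0.4929  2.0486 -0.      0.6     1.1517]
-3.141592653589793 -0.12 [-0.3445  0.4718  2.0969 -0.      0.5729  1.3463]
-3.141592653589793 -1.1 [-0.3445  0.4718  2.0969 -0.      0.5729  2.3263]
```

Run:
```python
from h import *
C=[.4432,.1749]; o=ori(.770)
manip.move_to([*C,.17],o); st("above")
manip.servo_line([*C,.0855],o,rate=.1); st("down")
manip.command_gripper(.036,f_grip=50); st("closed")
grab("scene","s1")
manip.servo_line([*C,.12],rate=.1); st("up")
grab("scene","s2")
a=cv2.imread("pics/s1.png")[180:310,190:350];b=cv2.imread("pics/s2.png")[180:310,190:350]
cv2.imwrite("pics/g.png",cv2.resize(np.hstack([a,b]),None,fx=2.5,fy=2.5,interpolation=cv2.INTER_CUBIC))
```

```text
above t1.93 p [0.4434 0.1754 0.1702] F [-0.  -0.1 -0.1] M [ 0.05 -0.02  0.03] w0.0855 g0
down t2.92 p [0.4436 0.1751 0.0859] F [-0.2 -0.4 -0.3] M [-0.05 -0.04  0.  ] w0.0858 g0
closed t3.45 p [0.444  0.1752 0.087 ] F [-3.3 -1.2 15.1] M [-0.22  0.45  0.07] w0.0376 g49
up t3.99 p [0.4432 0.1749 0.12  ] F [-0.   0.3 -1.2] M [ 0.03  0.01 -0.02] w0.0374 g51
```

View pics/g.png

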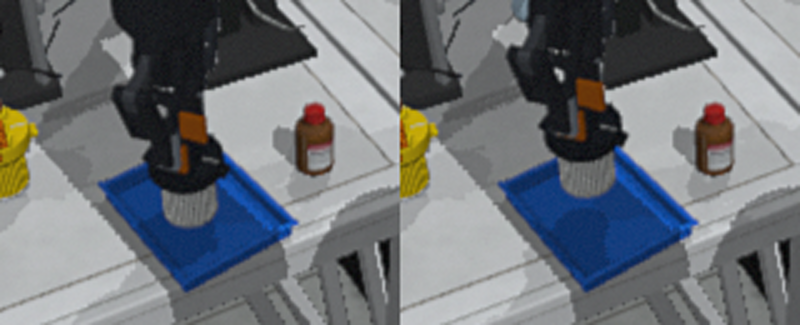

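The cap is lifted with its tabs between the fingers, at scene about (266,231). The width reads 37.5 mm, less than the 43 mm expected, so I'll look closer.

Run:
```python
from h import *
grab("top","t2")
a=cv2.imread("pics/s2.png")[190:265,225:300];b=cv2.imread("pics/t2.png")[225:285,225:285]
cv2.imwrite("pics/g2.png",np.hstack([cv2.resize(x,(400,400),interpolation=cv2.INTER_CUBIC) for x in(a,b)]))
```

```text
(no output)
```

View pics/g2.png

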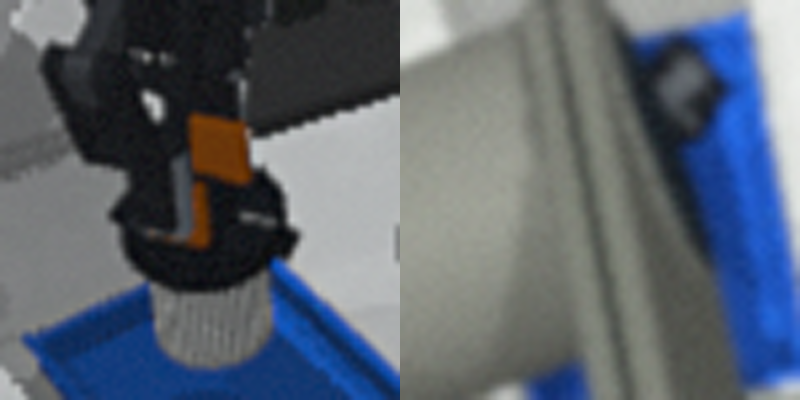

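Run:
```python
from h import *
np.set_printoptions(precision=4,suppress=True)
def linec(c,u0,v0,u1,v1,th):
    g=cv2.cvtColor(c["image"],cv2.COLOR_RGB2GRAY)[v0:v1,u0:u1].astype(float); w=np.clip(g-th,0,None)
    y,x=np.mgrid[v0:v1,u0:u1]; return [(x*w).sum()/w.sum(),(y*w).sum()/w.sum()]
s0,s1,s2=load("scene0"),load("s1"),load("s2")
p=linec(s0,269,240,278,248,35); print("s0",p,onz(s0,*p,.0605), "top-pred px",proj(s0,[.4282,.1604,.0605]))
g=cv2.cvtColor(s2["image"],cv2.COLOR_RGB2GRAY); print(g[225:237,262:285])
g=cv2.cvtColor(s1["image"],cv2.COLOR_RGB2GRAY); print(g[238:250,262:285])
for f in(30,70):
    manip.command_gripper(.03,f_grip=f); st(f)
```

```text
s0 [np.float64(273.7261663286004), np.float64(243.53346855983773)] [0.4255 0.1586 0.0605] top-pred px [272.3262 242.9814]
[[ 61  42  24  17  17  16  14  21  19  25  21  18  22  18  22  76 176 186
  182 183 180 181 181]
 [ 60  43  24  15  19  23  20  18  24  17  22  26  20  20   9  40 127 179
  185 183 180 182 181]
 [ 60  44  24  25  20  15  15  18  24  20  24  23  27  22  16  30 104 178
  183 182 182 181 181]
 [ 63  47  28  16  14  20  15  24  21  23  24  21  26  19  20  31 104 179
  185 182 182 182 181]
 [ 60  52  33  17  20  18  20  27  45  43  33  27  21  26  17  20  82 178
  185 181 183 182 181]
 [ 65  55  32  22  18  19  22  34  82 100  88  69  51  46  33  18  71 179
  189 185 183 180 182]
 [ 62  56  37  21  20  18  11  22  54  66  62  59  78  83  67  27  73 179
  190 186 180 181 181]
 [ 63  54  31  16  18  19  27  25  23  28  25  34  49  56  45  23  44 114
  155 180 183 183 182]
 [ 62  57  36  21  16  27  24  21  22  21  22  20  25  26  18   8  17  43
   82 147 180 183 181]
 [ 63  61  37  20  19  24  22  25  23  19  20  24  23  21  21  14  15  15
   42 136 177 183 182]
 [ 61  5
[... 825 characters left out ...]
8  85  58  26  35
   63  74  90 130 180]
 [ 67  62  56  34  23  20  19  20  17  24  28  28  37  51  56  39  19  25
   43  52  67  86 134]
 [ 66  63  58  39  22  19  19  21  30  21  26  23  22  24  28  14  17  15
   25  33  50  65  88]
 [ 66  63  63  39  19  19  26  28  27  26  27  22  22  23  21  18  25  22
   18  25  39  55  74]
 [ 54  66  55  34  19  13  19  27  21  25  26  23  24  21  23  19  26  26
   18  32  37  42  55]
 [ 32  41  37  25  16  19  27  24  26  28  22  23  22  19  13  18  16  19
   29  48  40  38  42]]
30 t4.31 p [0.4429 0.1748 0.1195] F [-0.3 -0.7 -2.2] M [ 0.05 -0.02  0.05] w0.0375 g51
70 t4.53 p [0.4431 0.1749 0.1198] F [-0.5  0.1 -1.2] M [-0.02 -0.04 -0.04] w0.0345 g73
```

```bash
cat > ring.py <<'E'
from h import *
from scipy.optimize import least_squares
np.set_printoptions(precision=4,suppress=True)
def fit(c,c0,thr):
    g=cv2.cvtColor(c["image"],cv2.COLOR_RGB2GRAY).astype(np.float32); cam=np.array(c["cam_to_world"])[:2,3]; vb=np.arctan2(*(c0-cam)[::-1])
    pts=[]
    for d in range(-180,180,4):
        if 58<abs(d)<118: continue
        a=np.radians(d); back=np.cos(a-vb); 
        if abs(back)<.25: continue
        z=.1 if back>0 else .094
        r=np.linspace(.034,.054,80)
        P=np.array([proj(c,[c0[0]+q*np.cos(a),c0[1]+q*np.sin(a),z]) for q in r]).astype(np.float32)
        v=cv2.remap(g,P[:,:1],P[:,1:],cv2.INTER_LINEAR).ravel(); i=np.argmin(v[:40]); k=np.where(v[i:]>thr)[0]
        if len(k): pts.append([c0[0]+r[i+k[0]]*np.cos(a),c0[1]+r[i+k[0]]*np.sin(a),d])
    pts=np.array(pts)
    f=least_squares(lambda p:np.hypot(*(pts[:,:2]-p[:2]).T)-p[2],[*c0,.0435],loss="soft_l1",f_scale=.0007)
    return f.x,len(pts),np.abs(f.fun).mean()
c0=np.array([.4312,-.143])
for n,th in(("scene0",115),("top0",105)):
    x=c0
    for k in range(3): x,n_,e=fit(load(n),x[:2],th); 
    print(n,x,n_,e)
E
python3 ring.py
```

```text
scene0 [ 0.427  -0.1436  0.0434] 46 0.000754049915475931
top0 [ 0.4318 -0.1433  0.0417] 46 0.0005619123798436281
```

Run:
```python
from h import *
manip.command_gripper(.038,f_grip=45); st("relax")
manip.servo_line([.4432,.1749,.24],rate=.2)
N=[.4308,-.1437]; o=ori(-.125)
manip.move_to([*N,.24],o); st("over")
manip.servo_line([*N,.149],o,rate=.12); st("low")
s=grab("scene","s3"); grab("top","t3")
a=cv2.imread("pics/s3.png")[150:225,360:445]
cv2.imwrite("pics/g3.png",cv2.resize(a,None,fx=8,fy=8,interpolation=cv2.INTER_CUBIC))
```

```text
relax t4.74 p [0.4432 0.1749 0.12  ] F [ 0.  -0.8 -1.1] M [-0.   -0.04 -0.01] w0.0386 g43
over t6.71 p [ 0.4308 -0.1431  0.2396] F [-0.2  0.6 -0.9] M [ 0.01 -0.06 -0.01] w0.0380 g43
low t7.62 p [ 0.4313 -0.1436  0.1492] F [ 2.  -2.3 -1.3] M [-0.5  -0.37  0.02] w0.0382 g43
```

View pics/g3.png

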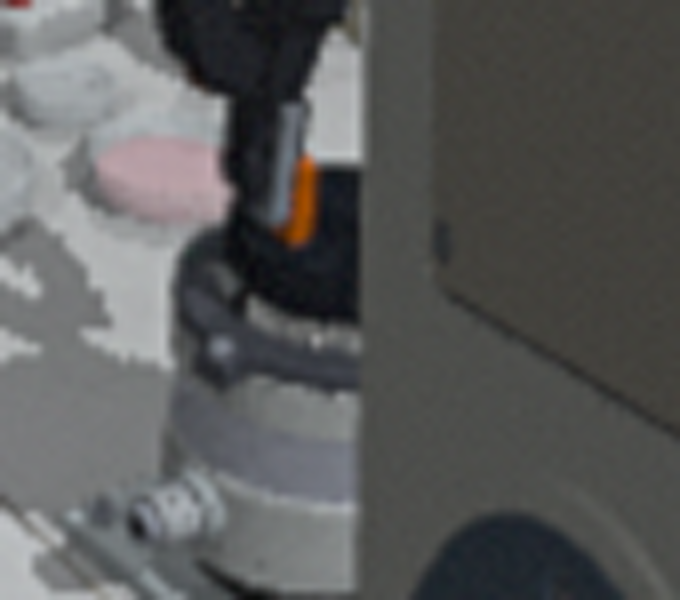

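The scene view shows the cap over the neck at about (401,185), with the arm hiding the right half. There is a small side force, so I'll centre by feel.

```bash
cat >> h.py <<'E'
def FM(n=6,dt=.02):
    a=[]
    for _ in range(n): manip.hold(dt); a.append(np.r_[manip.get_contact_force(),manip.get_torque()])
    return np.mean(a,0)
def center(p,o,thr=.8,gain=.0003,maxn=8,cap=.001):
    p=np.array(p,float)
    for _ in range(maxn):
        f=FM(); d=np.r_[f[:2]*gain,0]; n=np.linalg.norm(d)
        print(" c",np.round(p,4),np.round(f,2))
        if np.hypot(*f[:2])<thr: break
        p+=d*min(1,cap/n); manip.servo_line(p,o,rate=.05)
    return p
E
python3 - <<'E'
from h import *
o=ori(-.125)
p=center([.4308,-.1437,.149],o); st()
E
```

```text
c [ 0.4308 -0.1437  0.149 ] [ 2.09 -1.86 -1.28 -0.44 -0.41  0.03]
 c [ 0.4314 -0.1443  0.149 ] [ 0.95 -1.07 -1.26 -0.22 -0.24  0.02]
 c [ 0.4317 -0.1446  0.149 ] [ 0.32 -0.39 -0.88 -0.1  -0.1   0.02]
 t8.52 p [ 0.4315 -0.1445  0.1489] F [ 0.6  0.1 -0.6] M [-0.08 -0.09 -0.02] w0.0382 g43
```

Run:
```python
from h import *
o=ori(-.125)
p=np.array([.4320,-.1449,.149])
for z in(.145,.142,.140):
    p[2]=z; manip.servo_line(p,o,rate=.04); p=center(p,o,thr=1.0,maxn=4)
    if FM(3)[2]>6: break
st()
```

```text
c [ 0.432  -0.1449  0.145 ] [-0.2   0.1  -1.4  -0.   -0.03  0.  ]
 c [ 0.432  -0.1449  0.142 ] [-0.28  0.1  -0.74 -0.   -0.02 -0.01]
 c [ 0.432  -0.1449  0.14  ] [-0.16 -0.26 -1.13  0.01 -0.01  0.01]
 t9.72 p [ 0.432  -0.1449  0.14  ] F [ 0.3 -0.6 -0.5] M [ 0.    0.02 -0.02] w0.0380 g43
```

Run:
```python
from h import *
o=ori(-.125)
p=np.array([.4320,-.1449,.140])
for z in(.138,.137,.136,.135,.134,.133,.132):
    p[2]=z; manip.servo_line(p,o,rate=.03); f=FM(4); print(z,np.round(f,2))
    if f[2]>4: break
    if np.hypot(*f[:2])>1.2: p=center(p,o,maxn=3)
st()
```

```text
0.138 [-0.2  -0.71  0.24 -0.09  0.01  0.02]
0.137 [ 1.06 -2.   -2.   -0.37 -0.14  0.01]
 c [ 0.432  -0.1449  0.137 ] [ 0.74 -1.66 -1.81 -0.37 -0.15  0.01]
 c [ 0.4322 -0.1454  0.137 ] [ 0.6  -0.91 -0.76 -0.22 -0.14 -0.01]
 c [ 0.4324 -0.1457  0.137 ] [ 0.2  -0.65 -0.76 -0.1  -0.07  0.  ]
0.136 [ 0.35 -0.53 -1.44 -0.09 -0.07 -0.01]
0.135 [ 0.35 -0.38 -1.17 -0.11 -0.04  0.  ]
0.134 [ 0.54 -0.47 -1.16 -0.06 -0.04 -0.02]
0.133 [ 0.03  0.15 -1.05 -0.08 -0.02 -0.  ]
0.132 [ 0.18 -0.8  -0.69 -0.06 -0.04  0.01]
 t12.73 p [ 0.4324 -0.1457  0.132 ] F [ 0.1 -0.8 -1.3] M [-0.07 -0.06  0.03] w0.0382 g43
```

Run:
```python
from h import *
o=ori(-.125)
p=np.array([.4324,-.1458,.132])
for k in range(28):
    p[2]-=.0005 if k>4 else .001; manip.servo_line(p,o,rate=.03); f=FM(3); print(round(p[2],4),np.round(f,1))
    if f[2]>14 or abs(f[5])>.25: break
    if np.hypot(*f[:2])>2.5: p=center(p,o,thr=1.5,maxn=2)
st()
```

```text
0.131 [-0.   0.  -1.2 -0.  -0.  -0. ]
0.13 [-0.  -0.4 -0.2 -0.  -0.   0. ]
0.129 [-0.   0.6  3.4  0.1 -0.1  0. ]
0.128 [ 0.4  0.3  5.9  0.1 -0.1 -0. ]
0.127 [-0.4  0.7  6.9  0.1 -0.1  0. ]
0.1265 [-0.6  0.8  7.4  0.2 -0.1 -0. ]
0.126 [-0.4  1.   8.2  0.2 -0.1  0. ]
0.1255 [-0.5  0.5  8.4  0.3 -0.1 -0. ]
0.125 [-0.4  1.  10.2  0.2 -0.1  0. ]
0.1245 [-1.1  1.  10.6  0.2 -0.  -0. ]
0.124 [-0.4  1.  10.7  0.3 -0.   0. ]
0.1235 [-0.7  1.3 11.6  0.3  0.  -0. ]
0.123 [-0.8  1.  12.   0.3  0.   0. ]
0.1225 [-1.   1.6 12.8  0.3  0.  -0. ]
0.122 [-1.   0.8 13.7  0.4  0.1  0. ]
0.1215 [-0.9  1.9 14.3  0.4  0.1  0. ]
 t17.53 p [ 0.4331 -0.146   0.1224] F [-2.   1.9 15.2] M [0.39 0.12 0.02] w0.0380 g45
```

```bash
cat > turn.py <<'E'
from h import *
c=np.array([.4299,-.1455]); z=.1213; psi=-.125; tr=np.zeros(2)
for k in range(22):
    psi-=.07 if psi>-.78 else .025
    p=np.r_[c+tr+.0025*np.array([np.cos(psi),np.sin(psi)]),z]
    manip.move_to(p,ori(psi)); f=FM(3)
    y=Ro.from_rotvec(manip.get_ee_rot()).as_matrix()[:,1]; act=np.arctan2(-y[0],y[1])
    print(round(psi,3),round(act,3),np.round(f,2),np.round(manip.get_position(),4),round(manip.get_time(),2))
    tr+=np.clip(f[:2]*.0001,-.0004,.0004) if np.hypot(*f[:2])>1.5 else 0
    if f[5]>.26 or f[2]>24 or np.hypot(*f[:2])>9: break
np.save("turn.npy",np.r_[p,psi]); st()
E
python3 turn.py
```

```text
-0.195 -0.195 [-0.49  0.33 13.81  0.18  0.02  0.05] [ 0.4334 -0.1463  0.1223] 17.83
-0.265 -0.265 [-3.300e-01  7.600e-01  1.435e+01  7.000e-02 -5.000e-02  1.000e-02] [ 0.4336 -0.1466  0.1224] 18.13
-0.335 -0.335 [ 0.03 -0.11 13.75  0.02 -0.07  0.02] [ 0.4336 -0.1469  0.1224] 18.43
-0.405 -0.405 [-1.300e-01 -3.600e-01  1.417e+01  1.000e-02 -1.000e-01  4.000e-02] [ 0.4336 -0.1471  0.1224] 18.73
-0.475 -0.475 [-0.31  0.36 14.09 -0.03 -0.12  0.03] [ 0.4336 -0.1472  0.1224] 19.03
-0.545 -0.545 [-0.46 -0.2  14.02 -0.05 -0.11  0.03] [ 0.4335 -0.1474  0.1224] 19.33
-0.615 -0.615 [-0.16 -0.3  14.12 -0.14 -0.11  0.06] [ 0.4334 -0.1476  0.1224] 19.63
-0.685 -0.685 [-0.32 -0.78 14.06 -0.19 -0.06  0.03] [ 0.4333 -0.1478  0.1224] 19.93
-0.755 -0.755 [-0.55 -0.63 14.1  -0.23 -0.02  0.09] [ 0.4331 -0.1479  0.1224] 20.23
-0.825 -0.825 [-0.39 -0.99 13.93 -0.29  0.03  0.06] [ 0.4329 -0.148   0.1224] 20.53
-0.85 -0.85 [-0.24 -0.53 14.08 -0.33  0.05  0.06] [ 0.4329 -0.1481  0.1224] 20.83
-0.875 -0.875 [-4.300e-01 -1.100e+00  1.395e+01 -3.500e-01  1.000e-02  7.000e-02] [ 0.4328 -0.1481  0.1224] 21.13
-0.9 -0.9 [-0.88 -1.01 14.17 -0.37  0.08  0.06] [ 0.4327 -0.1482  0.1224] 21.43
-0.925 -0.924 [-0.6  -1.62 14.33 -0.36  0.07  0.09] [ 0.4327 -0.1482  0.1224] 21.73
-0.95 -0.949 [-0.56 -0.56 14.29 -0.25  0.02  0.13] [ 0.4326 -0.1484  0.1224] 22.03
-0.975 -0.974 [-0.95 -1.23 13.87 -0.32  0.09  0.16] [ 0.4325 -0.1484  0.1224] 22.33
-1.0 -0.999 [-0.71 -0.27 13.85 -0.33  0.11  0.18] [ 0.4323 -0.1486  0.1224] 22.63
-1.025 -1.024 [-1.25 -1.9  14.52 -0.42  0.22  0.21] [ 0.432  -0.1486  0.1223] 22.93
-1.05 -1.049 [-2.22 -1.7  15.03 -0.5   0.39  0.25] [ 0.4316 -0.1488  0.1223] 23.23
-1.075 -1.074 [-1.47 -1.09 14.26 -0.37  0.32  0.28] [ 0.4314 -0.149   0.1223] 23.53
 t23.53 p [ 0.4314 -0.149   0.1223] F [-1.8 -1.  15.4] M [-0.39  0.33  0.29] w0.0378 g46
```

The stop shows at ψ of about −0.94, where the torque starts to ramp, and housing twist is about 0.14. I'll unwind the twist, ease the press, then release the tabs.

Run:
```python
from h import *
t=np.load("turn.npy"); p=t[:3].copy(); c=np.array([.4299,-.1455]); tr=p[:2]-c-.0025*np.array([np.cos(t[3]),np.sin(t[3])])
psi=t[3]
while psi<-.965:
    psi+=.03; p[:2]=c+tr+.0025*np.array([np.cos(psi),np.sin(psi)]); manip.move_to(p,ori(psi))
    f=FM(3); print(round(psi,3),np.round(f,2))
    if f[5]<.08: break
for k in range(6):
    if f[2]<5: break
    p[2]+=.0007; manip.servo_line(p,ori(psi),rate=.03); f=FM(3); print(round(p[2],4),np.round(f,2),manip.get_position()[2])
np.save("turn.npy",np.r_[p,psi])
st()
```

```text
-1.045 [-2.09 -0.66 14.74 -0.39  0.31  0.24]
-1.015 [-2.   -1.09 14.2  -0.45  0.29  0.17]
-0.985 [-1.36 -0.75 14.84 -0.38  0.27  0.11]
-0.955 [-1.5  -1.19 14.78 -0.4   0.31  0.08]
0.122 [-1.7  -1.43 12.82 -0.41  0.22  0.06] 0.12292494650855183
0.1227 [-1.47 -1.41 12.13 -0.41  0.22  0.06] 0.1235377888339995
0.1234 [-1.1  -1.51 10.49 -0.43  0.1   0.04] 0.12408849226654421
0.1241 [-0.59 -1.51  7.48 -0.3  -0.06  0.03] 0.12457553382131381
0.1248 [ 0.9  -1.88  5.19 -0.45 -0.21  0.05] 0.12497732614642373
0.1255 [ 1.69 -1.54  2.18 -0.34 -0.41  0.05] 0.12539506837766431
 t26.53 p [ 0.4309 -0.1482  0.1254] F [ 1.4 -1.9  2.2] M [-0.37 -0.39  0.04] w0.0383 g44
```

Run:
```python
from h import *
p=np.load("turn.npy")[:3]; psi=np.load("turn.npy")[3]
for w in(.046,.050,.054,.058,.064):
    manip.command_gripper(w); st(w)
manip.hold(.2); st("rel")
manip.servo_line([p[0],p[1],p[2]+.02],rate=.05); st("up")
manip.servo_line([p[0],p[1],.26],rate=.2)
manip.move_to([.40,.10,.30],ori(-.9)); st("away")
grab("scene","s5"); grab("top","t5")
a=cv2.imread("pics/s5.png")[165:225,365:435];b=cv2.imread("pics/t5.png")[228:288,360:430]
cv2.imwrite("pics/g5.png",np.hstack([cv2.resize(x,None,fx=5.7,fy=5.7,interpolation=cv2.INTER_CUBIC) for x in(a,b)]))
```

```text
0.046 t26.78 p [ 0.4302 -0.1479  0.1249] F [ 0.6 -2.  -5.2] M [-0.17 -0.29  0.07] w0.0460 g9
0.05 t27.00 p [ 0.4302 -0.1479  0.1251] F [ 0.4  0.3 -5.6] M [-0.03 -0.16  0.03] w0.0500 g6
0.054 t27.22 p [ 0.4307 -0.1481  0.1256] F [-0.1  0.5 -0.9] M [0.04 0.09 0.02] w0.0539 g2
0.058 t27.43 p [ 0.4311 -0.1483  0.1258] F [1.1 0.5 0.1] M [-0.04  0.05 -0.03] w0.0582 g0
0.064 t27.67 p [ 0.4309 -0.1482  0.1256] F [-0.4  0.2  0.1] M [ 0.   -0.03 -0.01] w0.0643 g0
rel t27.87 p [ 0.4309 -0.1482  0.1255] F [ 0.1  0.3 -0.6] M [-0.02 -0.01  0.01] w0.0641 g0
up t28.42 p [ 0.431  -0.1482  0.1458] F [-1.2  1.2 -0.3] M [ 0.03 -0.01  0.01] w0.0640 g0
away t30.13 p [0.4    0.0995 0.2993] F [ 0.2 -0.2 -0.9] M [ 0.01  0.02 -0.  ] w0.0643 g0
```

View pics/g5.png

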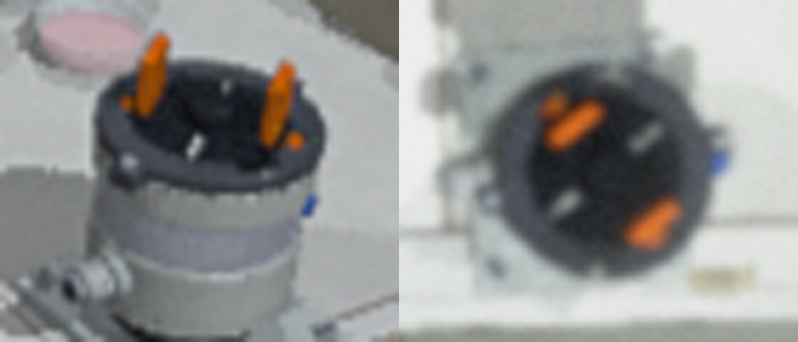

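The cap sits flush in the ring. Both orange noses show in the lock notches, at scene about (387,183) and (417,190), and the pads kept contact out to 54 mm, so the tabs are fully sprung out. The arm is clear.

```bash
python3 -c "
from h import *
print(manip.sign_off())"
```

```text
the job is handed in; nothing more can be done
None
```

The filter cartridge is fitted: seated on the seal, turned clockwise to the stop with both tabs sprung out into the lock notches, and handed in with about 30 s on the clock; I did not re-check the bottle, dishes and tweezers, but the arm never went near them.

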